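# Clamp a jar in the bench holder and unscrew its tight cap

## Robot

A 6-joint arm with a two-finger parallel gripper is mounted at the origin on a cart in front of the work surface, level with it; the furniture and walls round the work are solid. World frame = base frame: x ahead of the robot, y to its left, z up, the work surface at z = 0. Lengths are in m, angles in rad, forces in N, time in s.
With the tool pointing down it reaches from about 0.25 to 0.775 m from the base axis. Payload 4 kg.
Tool frame: the origin (TCP) lies at the very end of the fingers, on their centre line; the grasp point (between the pads) lies 19 mm behind it; z points along the fingers, y is the direction in which the jaws open and shut (so a half turn about z gives the same grasp; the last joint's range is limited). The gripper opens to 94 mm and grips with 3 to 60 N. Pads are 16 mm wide; open, the fingers measure 119 mm over their backs; the gripper's body (75 mm by 177 mm) begins 78 mm behind the grasp point.
Start: joints at [-1.355, 0.087, 1.371, -0, 1.684, -0.103], TCP at [0.172, -0.522, 0.206] pointing down, gripper open.
Joint ranges: [-3.1, 3.1], [-0.76, 2.03], [0.27, 2.55], [-1.08, 4.22], [0.17, 2.65], [-2.57, 2.57]. Speed limits (rad/s): [2.79, 2.79, 3.14, 3.14, 3.14, 3.14].

## Interface

Orientations are given as [roll, pitch, yaw] about the fixed x, y, z axes, in that order (R = Rz(yaw) Ry(pitch) Rx(roll)).
In Python, from bench import robot, snapshot, calibration gives the robot as it stands. The module is installed in compiled form; this text tells all that it offers.
- The arm moves only by the tool servo_tool, never from a script. Its argument "series" is text: rows parted by semicolons, each of 5 numbers parted by spaces: the closure, from -1 (fully open) to 1 (shut), then the shift along the tool's x, y, z in cm, then the turn about the tool's z in rad. A call has 1 to 20 rows; each row is the pose to reach, as a shift and turn from the pose commanded when the call began, along the tool's axes at that moment; what a row does not reach only later rows make up. A row lasts 1/12 s, in which the tool goes at most 41.7 mm and 7.16 degrees, less where a joint would pass 70% of its speed; a pose out of reach is approached as far as the arm can. A call with a gripper value outside its range is refused whole. The fingers move at their own pace and stop on an object; the grip force is fixed at half the most. Time passes only in rows, so rows that repeat a pose let the fingers close. It gives the time, the measured TCP pose, the force and the opening at its end, in the units of the state.
- robot.get_obs(): the state, without advancing time (a new reading comes with each control period).
- snapshot(name): name is "scene" or "top" or "wrist"; returns (picture, depth): 400x640x3 uint8, red, green, blue; 400x640 float32, m along the optical axis (not along the pixel's ray), 0 where there is no reading.
- calibration(name): a dict with "fx", "fy", "cx", "cy" (pixels), "rvec" (rotation vector, rad) and "tvec" (3), from world to camera coordinates, as OpenCV has them; the wrist camera has in their place "tool_from_camera" (4x4, takes a point from camera to tool coordinates, whose origin is the TCP and whose axes are the flange's). Camera axes: x right, y down, z forward; pixel columns grow to the right and rows downward; lengths in m; the calibration is good to about 2 mm. A picture is of the moment at which its call begins: read the wrist's pose just before it. calibration takes no time and is no camera call.
- robot.close_job(): hands the job in, once; it reports no verdict.
The state is a dict: "time": time; "joint_positions": joint angles; "qvel": joint speeds; "joint_torque": joint torques, N m; "tool_pos": TCP position; "ee_rot": TCP orientation; "wrist_force": force on the tool from outside, world axes, zero at the start; "wrist_torque": the same for the moment, N m; "width": finger opening in m.
Only numpy, scipy, OpenCV 4.12 (cv2) and the standard library are available. Lean on these libraries where they do the work, as an engineer would, in place of code of your own. Each camera call takes 0.05 s, during which the arm holds its last target. There are 200 camera calls.

## Task

Pull the red knob of the blue jar holder fully out, stand the square jar upright in the holder's pocket with its cap still on, and push the knob fully home so that the jar cannot turn. Then unscrew the tight black cap anticlockwise just until it comes free, leaving the jar seated and clamped, and lift the cap straight up to finish while still holding it level in the gripper about 2 cm above the jar's mouth, clear of the jar. Leave the other things on the table where they are.

Things in the scene. Friction and masses are not known exactly. Their poses are not given: they have to be found in the camera images.
- knob (a point): Centre of the red knob of the holder's sliding jaw: a round knob 24 mm across and 24 mm long, its axis level along the holder's x, 28 mm above the table. It sticks out at the holder's front (holder -x): 102 mm from the pocket's centre when home, 132 mm when out; free space under and beside it. Same axes as the holder.
- jaw (a joint): Slide of the knob and jaw, m: 0 = home (jaw shut), 0.030 = fully out (stop). Pulling the knob along the holder's -x makes it grow. It snaps to either end: about 5 N moves it off an end, past the middle it helps by itself; it stays where it ends.
- holder: Blue jar holder on a dark steel base, fixed to the table. Origin on the table under the pocket's centre; x from the knob through the pocket to the back wall, z up. Base 6 mm thick, x -84 to +44 mm, y +-50 mm. Walls rise to 34 mm, flared lips to 43 mm. Front block x -81 to -69 mm, 42 mm high, with a sprung brass pin to 58 mm (64 in mid-travel).
- pocket (a point): Centre of the pocket's floor, 6 mm above the table, axes as the holder: where the centre of the jar's underside belongs, the jar square to the walls, any side forward. Pocket 60 mm wide in y (78 mm between the lips' tips). Back wall face at x = +29.5 mm; jaw face at x = -28 mm when home, -58 mm when out, so the jar can be set down up to 29 mm to -x and the jaw pushes it along.
- jar: White square jar with a green and yellow band, 56 x 56 mm, 60 mm high to the shoulder, then a round neck to 86 mm; about 0.35 kg. Origin at the centre of its underside, z up, x and y square to its sides. It starts loose on the table with the cap screwed on, and turns with the cap unless clamped in the holder. It can be carried by the cap or by its sides.
- jar_mouth (a point): Centre of the rim of the jar's neck, 86 mm above its underside, axes as the jar. A black sprung rubber sealing disc on it presses up on the cap with about 11 N when tight, and may stand 6 mm above the rim without the cap.
- cap: Black ribbed round screw cap, 58 mm across, 23 mm high, 0.06 kg, an orange mark on top along its +x. Origin at the centre of its open underside, z up. Screwed on, its underside is 70 mm and its top 93 mm above the jar's underside, 10 mm clear of the shoulder: keep fingertips above the shoulder when turning (the jar's corners reach 40 mm from the axis).
- cap_top (a point): Centre of the cap's top. Thread: yaw of the cap minus the jar's (anticlockwise from above) is 0.24 to 0.44 rad at first; it unscrews anticlockwise, rising some 2 mm per rad, lets go from 2.35 to 2.7 rad and meets a stop at 2.8 rad; below 2.3 rad it cannot lift off. Tightness up to 0.3 N m, less as it rises. It stays where it is if let go; regrasping is fine.
- tape_measure: Blue tape measure, 82 x 44 x 68 mm, to be left alone.
- offcut_2: Pale wood block, 75 x 38 x 38 mm, to be left alone.
- bolt_1: Steel hex bolt, 57 mm long, to be left alone.
- screwdriver_2: Yellow screwdriver, 193 mm long, to be left alone.
Not all that is in view belongs to the job. What is shaped like the jar but turquoise is not meant.

How it is judged:
On the way, in this order (a step that is already met when the one before it is completed fails the run):
1. the knob is pulled fully out (value of joint jaw above 0.026 m), for 0.1 s.
2. the jar stands upright in the open pocket with its cap screwed on (x of jar in the frame of pocket between -0.033 and 0.007 m and y of jar in the frame of pocket between -0.006 and 0.006 m and z of jar in the frame of pocket below 0.004 m and angle between jar's own z axis and vertical below 0.08 rad and z of cap in the frame of jar below 0.0735 m and horizontal distance between cap and jar below 0.005 m and value of joint jaw above 0.004 m), for 0.1 s.
3. the knob is pushed fully home with the capped jar seated in the pocket (horizontal distance between jar and pocket below 0.007 m and z of jar in the frame of pocket below 0.004 m and angle between jar's own z axis and vertical below 0.08 rad and z of cap in the frame of jar below 0.0735 m and horizontal distance between cap and jar below 0.005 m and value of joint jaw below 0.003 m), for 0.2 s.
4. the cap is lifted clear of the jar, which stays clamped (horizontal distance between jar and pocket below 0.007 m and z of jar in the frame of pocket below 0.004 m and angle between jar's own z axis and vertical below 0.08 rad and value of joint jaw below 0.003 m and z of cap in the frame of jar_mouth above 0.004 m and contact force between cap and jar below 0.1 N), for 0.1 s.
At the end, for the whole second after the job is handed in: The gripper holds the cap still, level within 0.2 rad, its underside 8 to 45 mm above the rim of the jar's neck and within 15 mm of the mouth's axis, touching neither jar nor holder; the jar stands upright on the pocket's floor within 7 mm of its centre and the knob is home within 3 mm (horizontal distance between jar and pocket below 0.007 m and z of jar in the frame of pocket below 0.004 m and angle between jar's own z axis and vertical below 0.08 rad and value of joint jaw below 0.003 m and z of cap in the frame of jar_mouth between 0.008 and 0.045 m and horizontal distance between cap and jar_mouth below 0.015 m and angle between cap's own z axis and vertical below 0.2 rad and contact force between the fingers and cap above 1 N and contact force between cap and jar below 0.1 N and contact force between cap and holder below 0.1 N and linear speed of cap below 0.03 m/s); the arm keeps its last pose, push and grip.
It fails at once if a bystander is pushed more than 3 cm (distance of any of tape_measure, offcut_2, bolt_1, screwdriver_2 from where it was at the start of the episode above 0.03 m).
It fails at once if the jar is tipped over (angle between jar's own z axis and vertical above 0.6 rad).
It fails at once if the knob is pulled out again once the cap is off (value of joint jaw above 0.01 m and z of cap in the frame of jar_mouth above 0.004 m).
It also fails if it takes over 72 s, if anything falls off the work surface, if the arm or the gripper's body presses on something with over 40 N, if the wrist force passes 120 N, or if a joint passes its speed limit or range.

## Working session

There is one attempt and no reset: what is moved stays moved. The work goes in short steps, Python scripts to look and compute and a tool call to move; the robot and the scene stay as the last step left them, time stands still between calls to the robot, and variables do not carry over. Pictures are saved under pics/ and viewed, about 8 in all and at most 12, crops included, and the job is handed in when it is done.

Besides the shell and the picture viewer there is one more tool, called as name(argument=value, ...) on one line, values as JSON. servo_tool: Moves the arm, as the interface text tells. Its arguments: {"type":"object","properties":{"series":{"type":"string"}},"required":["series"]}

```bash
mkdir -p pics
cat > h.py <<'E'
import numpy as np, cv2
from bench import robot, snapshot, calibration
from scipy.spatial.transform import Rotation as R
def save(name,img,crop=None,scale=1):
    if crop: r0,r1,c0,c1=crop; img=img[r0:r1,c0:c1]
    img=cv2.resize(img,None,fx=scale,fy=scale,interpolation=cv2.INTER_CUBIC)
    cv2.imwrite('pics/'+name+'.png',img[:,:,::-1])
def cam(name,obs=None):
    c=calibration(name)
    K=(c['fx'],c['fy'],c['cx'],c['cy'])
    if name=='wrist':
        T=np.eye(4);T[:3,:3]=R.from_euler('xyz',obs['ee_rot']).as_matrix();T[:3,3]=obs['tool_pos']
        return K,T@np.array(c['tool_from_camera'])
    M=np.eye(4);M[:3,:3]=R.from_rotvec(np.ravel(c['rvec'])).as_matrix();M[:3,3]=np.ravel(c['tvec'])
    return K,np.linalg.inv(M)
def ray(K,W,u,v,z):  # intersect with plane z
    d=W[:3,:3]@np.array([(u-K[2])/K[0],(v-K[3])/K[1],1]);o=W[:3,3]
    return o+d*(z-o[2])/d[2]
def cloud(K,W,D):
    v,u=np.mgrid[:D.shape[0],:D.shape[1]]
    P=np.stack([(u-K[2])/K[0]*D,(v-K[3])/K[1]*D,D],-1)
    return P@W[:3,:3].T+W[:3,3]
E
python3 - <<'E'
from h import *
o=robot.get_obs();print(o)
for n in ('top','scene'):
    p,d=snapshot(n);np.savez(n+'0.npz',p=p,d=d);save(n+'0',p,scale=1.25)
    K,W=cam(n);print(n,K,W.round(3))
E
```

```text
{'time': 0.0, 'joint_positions': array([-1.35512707e+00,  8.79539788e-02,  1.37225198e+00,  4.23132547e-06,
        1.68358870e+00, -1.03112205e-01]), 'qvel': array([-0.00062627, -0.00092591, -0.00093715, -0.00097349,  0.00082869,
        0.00043292]), 'joint_torque': array([-4.39712567e-04, -3.40185535e+01, -3.02422929e+01,  7.17075798e-02,
        3.29377642e-02, -1.70802000e-04]), 'tool_pos': array([ 0.17224806, -0.52175488,  0.20430589]), 'ee_rot': array([-3.13940278e+00, -2.30834416e-04,  3.18781679e-01]), 'wrist_force': array([0.22442753, 0.61199587, 0.6747096 ]), 'wrist_torque': array([ 0.02709192, -0.03659595, -0.02742605]), 'width': 0.09392014871353106}
top (419.0268871026375, 419.0268871026375, 327.6510311229689, 201.50537496034002) [[ 0.005 -0.994  0.107  0.456]
 [-1.    -0.004  0.007 -0.188]
 [-0.007 -0.107 -0.994  1.212]
 [ 0.     0.     0.     1.   ]]
scene (469.9441662651055, 469.9441662651055, 320.0322792072012, 198.161642909234) [[ 0.888 -0.223  0.403  0.058]
 [-0.46  -0.382  0.802 -1.234]
 [-0.025 -0.897 -0.442  0.677]
 [ 0.     0.     0.     1.   ]]
```

View pics/top0.png

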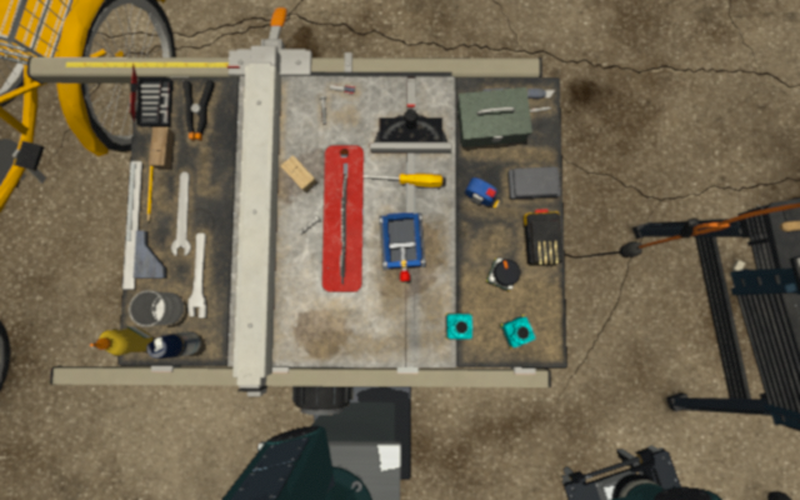

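View pics/scene0.png

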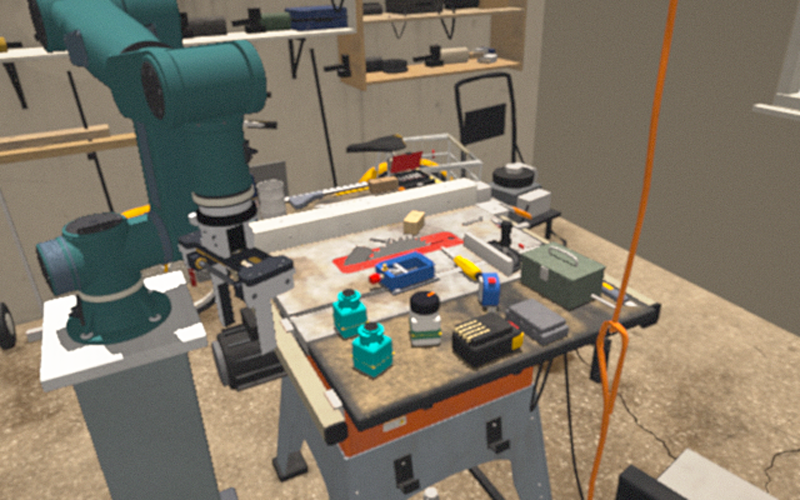

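The top view shows the holder at about (402,240) with its knob towards the robot at (404,277). The jar is at (505,272) with an orange cap mark, and the drill box is to its right at (542,238). I'll measure all of these next.

Run:
```python
from h import *
z=np.load('top0.npz');p=z['p'];d=z['d'];K,W=cam('top');P=cloud(K,W,d)
hsv=cv2.cvtColor(p,cv2.COLOR_RGB2HSV).astype(int)
def stat(m,box,n):
    r0,r1,c0,c1=box;k=np.zeros_like(m);k[r0:r1,c0:c1]=m[r0:r1,c0:c1]
    v,u=np.nonzero(k);q=P[k];q=q[d[k]>0]
    print(n,len(u),'px',u.mean().round(2),v.mean().round(2),'min',q.min(0).round(3),'max',q.max(0).round(3),'mean',q.mean(0).round(3))
    return u,v
S,V,H=hsv[...,1],hsv[...,2],hsv[...,0]
u,v=stat(((H<8)|(H>172))&(S>150)&(V>90),(210,230,315,332),'knob');print(ray(K,W,u.mean(),v.mean(),.033))
u,v=stat((H>100)&(H<125)&(S>120),(160,222,295,345),'holder')
print(cv2.minAreaRect(np.array([[*ray(K,W,a,b,.043)[:2]] for a,b in zip(u,v)],np.float32)))
m=(P[...,2]>.085)&(P[...,2]<.105)
u,v=stat(m,(200,235,385,422),'captop');print(ray(K,W,u.mean(),v.mean(),.093),ray(K,W,505/1.25,272/1.25,.093))
u,v=stat((H>5)&(H<20)&(S>150)&(V>120),(200,235,385,422),'orange');print(ray(K,W,u.mean(),v.mean(),.093))
for b,n in(((175,215,415,450),'drillbox'),((240,285,350,435),'turq'),((138,170,370,402),'tape'),((135,155,290,358),'screwdr')):
    stat(P[...,2]>.02,b,n)
save('topc',p,(140,290,290,450),4.5)
```

```text
knob 62 px 323.39 220.6 min [ 0.518 -0.178  0.026] max [ 0.539 -0.158  0.045] mean [ 0.528 -0.167  0.038]
[ 0.52845796 -0.16726921  0.033     ]
holder 454 px 321.39 191.15 min [ 0.549 -0.203  0.007] max [ 0.67 -0.12  0.05] mean [ 0.611 -0.161  0.039]
((0.6086423397064209, -0.1615772247314453), (0.11929544806480408, 0.08147994428873062), 0.5975041389465332)
captop 373 px 405.38 217.67 min [ 0.506 -0.416  0.085] max [ 0.563 -0.359  0.1  ] mean [ 0.534 -0.387  0.094]
[ 0.5336387  -0.38723885  0.093     ] [ 0.53380222 -0.38357299  0.093     ]
orange 16 px 404.12 211.25 min [ 0.543 -0.387  0.091] max [ 0.557 -0.381  0.099] mean [ 0.551 -0.384  0.094]
[ 0.55081912 -0.38414971  0.093     ]
drillbox 1029 px 434.14 192.59 min [ 0.544 -0.519  0.02 ] max [ 0.661 -0.413  0.093] mean [ 0.606 -0.475  0.056]
turq 959 px 391.46 263.12 min [ 0.37  -0.453  0.02 ] max [ 0.444 -0.259  0.095] mean [ 0.412 -0.352  0.069]
tape 373 px 384.35 152.86 min [ 0.692 -0.374  0.021] max [ 0.75  -0.304  0.073] mean [ 0.718 -0.337  0.058]
screwdr 311 px 338.45 143.23 min [ 0.736 -0.26   0.02 ] max [ 0.767 -0.153  0.036] mean [ 0.753 -0.21   0.027]
```

View pics/topc.png

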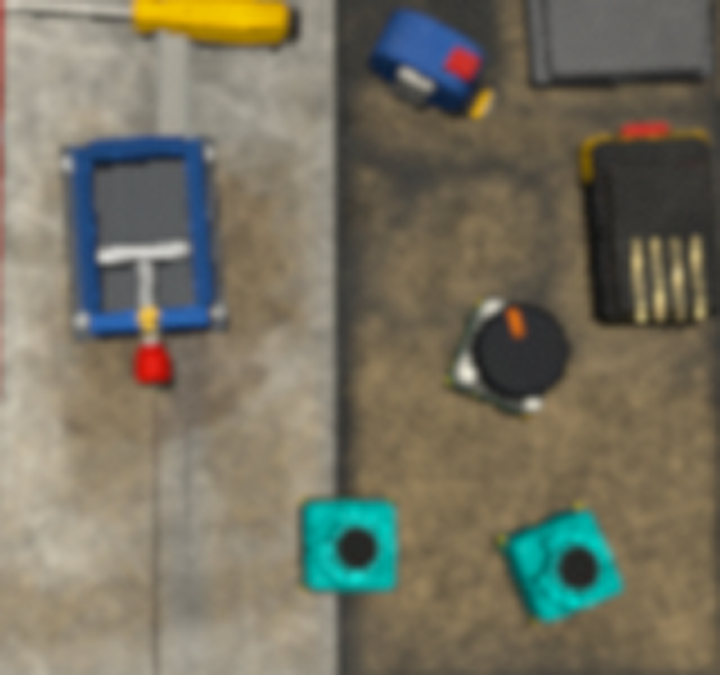

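```bash
cat >> h.py <<'E'
def rel(x,y,z,yaw):  # shift (cm) in tool axes and turn to reach world target from measured pose
    o=robot.get_obs();M=R.from_euler('xyz',o['ee_rot']).as_matrix()
    s=M.T@(np.array([x,y,z])-o['tool_pos'])*100
    t=(o['ee_rot'][2]-yaw+np.pi)%(2*np.pi)-np.pi
    print('rel',s.round(2),'turn',round(t,3),'dist',np.linalg.norm(s).round(1))
E
python3 - <<'E'
from h import *
print(np.array(calibration('wrist')['tool_from_camera']).round(3),calibration('wrist')['fx'])
rel(.47,-.27,.23,.07)
E
```

```text
[[ 0.001 -0.969 -0.246  0.072]
 [ 1.     0.001 -0.    -0.001]
 [ 0.    -0.246  0.969 -0.18 ]
 [ 0.     0.     0.     1.   ]] 315.3078741623475
rel [ 36.17 -14.59  -2.52] turn 0.249 dist 39.1
```

servo_tool(series="-1 4 -1.6 -0.3 0.03; -1 8 -3.2 -0.6 0.06; -1 12 -4.8 -0.9 0.09; -1 16 -6.4 -1.2 0.12; -1 20 -8 -1.5 0.15; -1 24 -9.6 -1.8 0.18; -1 28 -11.2 -2.1 0.21; -1 32 -12.9 -2.4 0.23; -1 35 -14.1 -2.5 0.25; -1 36.2 -14.6 -2.5 0.25; -1 36.2 -14.6 -2.5 0.25; -1 36.2 -14.6 -2.5 0.25; -1 36.2 -14.6 -2.5 0.25")

```text
time: 1.18
tool_pos: [0.4696, -0.2707, 0.23]
ee_rot: [-3.142, 0.001, 0.068]
wrist_force: [-0.6, 0.3, -0.1]
width: 0.0939
```

Run:
```python
from h import *
o=robot.get_obs();p,d=snapshot('wrist');np.savez('w1.npz',p=p,d=d,tp=o['tool_pos'],er=o['ee_rot'])
print(o['tool_pos'],o['ee_rot'],o['wrist_force'])
save('w1',p,scale=1.25)
K,W=cam('wrist',o)
def px(X):
    c=np.linalg.inv(W)@np.r_[X,1];return (K[0]*c[0]/c[2]+K[2],K[1]*c[1]/c[2]+K[3])
print('knob',px([.528,-.167,.028]),'cap',px([.534,-.386,.093]))
```

```text
[ 0.46958899 -0.27071437  0.22996999] [-3.14153744e+00  1.36662797e-03  6.81492595e-02] [-0.57900687  0.25197933 -0.09242821]
knob (np.float64(234.4841555391662), np.float64(125.38909644119269)) cap (np.float64(440.3548439102503), np.float64(136.02712775156851))
```

View pics/w1.png

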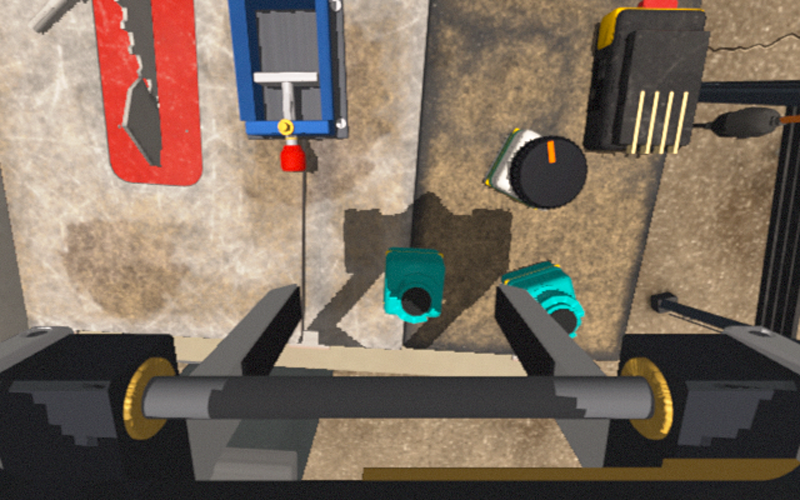

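The wrist view shows the knob at (292,158), the brass pin at (286,127), the capped jar at (548,170), and the jar's left side edge running from (517,130) to (487,183). I'll enlarge both areas to get the angles.

Run:
```python
from h import *
z=np.load('w1.npz');p=z['p']
a=cv2.resize(p[0:145,180:285],None,fx=4,fy=4,interpolation=2);b=cv2.resize(p[90:180,380:475],None,fx=4,fy=4,interpolation=2)
im=np.zeros((580,800,3),np.uint8);im[:,:420]=a;im[:360,420:800]=b
save('w1c',im)
K,W=cam('wrist',dict(tool_pos=z['tp'],ee_rot=z['er']))
P=cloud(K,W,z['d']);hsv=cv2.cvtColor(p,cv2.COLOR_RGB2HSV);H,S,V=[hsv[...,i].astype(int) for i in range(3)]
k=((H<8)|(H>172))&(S>150);k[:100]=0;k[150:]=0;k[:,:215]=0;k[:,255:]=0
q=P[k];q=q[(q[:,2]>.025)&(q[:,2]<.045)];print('knob',len(q),np.percentile(q,[3,50,97],axis=0).round(4))
bl=(H>100)&(H<125)&(S>120);bl[120:]=0;bl[:,:170]=0;bl[:,290:]=0
q=P[bl];q=q[(q[:,2]>.036)&(q[:,2]<.05)]
for x0 in np.arange(.56,.65,.01):
    s=q[(q[:,0]>x0)&(q[:,0]<x0+.01)]
    if len(s): l=s[s[:,1]>-.16];r=s[s[:,1]<-.16];print(x0.round(3),[f(t[:,1]).round(4) for t in(l,r) if len(t) for f in(np.min,np.max)],s[:,2].max().round(4))
m=(P[...,2]>.088)&(P[...,2]<.1);m[:,:380]=0;m[:90]=0;m[180:]=0;m[:,475:]=0
q=P[m];print('cap',len(q),np.percentile(q,[1,50,99],axis=0).round(4),q.mean(0).round(4))
c,r=cv2.minEnclosingCircle(q[:,:2].astype(np.float32));print(c,r)
o=m&(H>5)&(H<22)&(S>150);q=P[o];print('orange',q.mean(0).round(4),len(q))
m=(P[...,2]>.052)&(P[...,2]<.066);m[:,:380]=0;m[:90]=0;m[180:]=0;m[:,470:]=0
q=P[m];q=q[np.hypot(q[:,0]-c[0],q[:,1]-c[1])<.045];print('shoulder',len(q),q.min(0),q.max(0))
print(cv2.minAreaRect(q[:,:2].astype(np.float32)))
# table-to-jar footprint heights near
for (u,v) in [(434,104),(413,104),(389,146),(406,104)]:print(u,v,P[v,u].round(3))
```

```text
knob 382 [[ 0.5165 -0.1774  0.03  ]
 [ 0.5269 -0.1685  0.0378]
 [ 0.5382 -0.1581  0.0409]]
0.56 [np.float64(-0.1326), np.float64(-0.1237), np.float64(-0.2041), np.float64(-0.1718)] 0.0445
0.57 [np.float64(-0.1309), np.float64(-0.1226), np.float64(-0.203), np.float64(-0.1941)] 0.045
0.58 [np.float64(-0.1302), np.float64(-0.1217), np.float64(-0.2028), np.float64(-0.1928)] 0.0446
0.59 [np.float64(-0.1301), np.float64(-0.1213), np.float64(-0.2014), np.float64(-0.1925)] 0.0455
0.6 [np.float64(-0.1293), np.float64(-0.1204), np.float64(-0.2011), np.float64(-0.1911)] 0.0447
0.61 [np.float64(-0.1285), np.float64(-0.1197), np.float64(-0.1998), np.float64(-0.191)] 0.0449
0.62 [np.float64(-0.1286), np.float64(-0.1187), np.float64(-0.1996), np.float64(-0.1899)] 0.0444
0.63 [np.float64(-0.1268), np.float64(-0.1177), np.float64(-0.1984), np.float64(-0.1896)] 0.0446
0.64 [np.float64(-0.1258), np.float64(-0.1171), np.float64(-0.1978), np.float64(-0.1882)] 0.0449
cap 2685 [[ 0.505  -0.4128  0.0888]
 [ 0.5324 -0.3856  0.0936]
 [ 0.5585 -0.3598  0.0954]] [ 0.5322 -0.3857  0.0934]
(0.5314003229141235, -0.3871375620365143) 0.02959585189819336
orange [ 0.5483 -0.3834  0.0943] 105
shoulder 444 [ 0.49719964 -0.40086176  0.05201634] [ 0.56540401 -0.35285208  0.06271482]
((0.5320294499397278, -0.38590168952941895), (0.05380961298942566, 0.055759917944669724), 67.50782775878906)
434 104 [ 0.57  -0.407  0.002]
413 104 [ 0.566 -0.372  0.033]
389 146 [ 0.517 -0.352  0.028]
406 104 [ 0.568 -0.372  0.   ]
```

View pics/w1c.png

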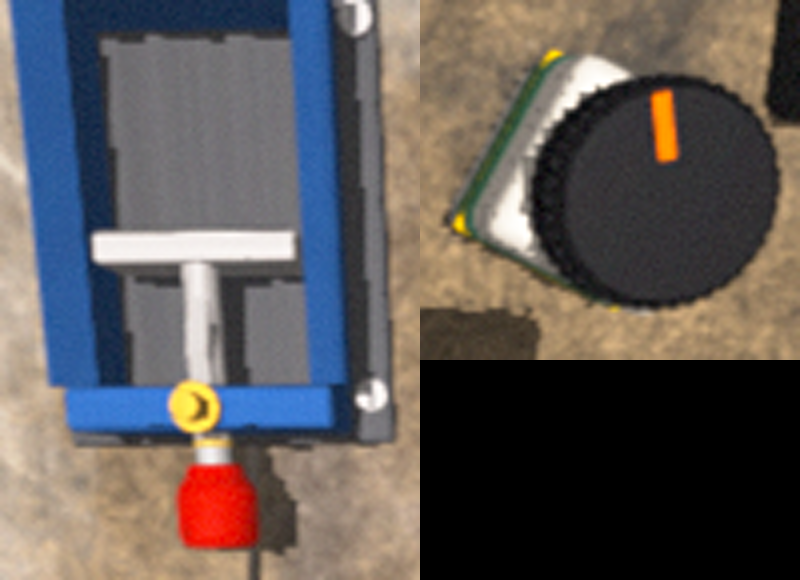

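The crop gives a holder yaw of about 0.078, the knob at (0.527, -0.167), the pocket near (0.629, -0.159), and a jar yaw of about -0.39 modulo 90°. Next is the approach to the knob, then grip and pull.

servo_tool(series="-1 2 -3 1 0; -1 4 -6 3 -0.01; -1 6 -9 6 -0.01; -1 6.5 -10 10 -0.01; -1 6.5 -10 14 -0.01; -1 6.5 -10 17.5 -0.01; -1 6.5 -10 20 -0.01; -1 6.5 -10 21.5 -0.01; -1 6.5 -10 22 -0.01; -1 6.5 -10 22 -0.01; -1 6.5 -10 22 -0.01; 0.3 6.5 -10 22 -0.01; 1 6.5 -10 22 -0.01; 1 6.5 -10 22 -0.01; 1 6.5 -10 22 -0.01; 1 6.5 -10 22 -0.01; 1 6.5 -10 22 -0.01; 1 6.5 -10 22 -0.01; 1 6.5 -10 22 -0.01")

```text
time: 2.82
tool_pos: [0.5283, -0.1659, 0.0104]
ee_rot: [3.142, 0.0, 0.079]
wrist_force: [0.2, 0.3, -0.2]
width: 0.0443
```

servo_tool(series="1 0 0 0 0; 1 0 0 0 0; 1 0 0 0 0; 1 0 0 0 0; 1 0 0 0 0; 1 0 0 0 0; 1 0 0 0 0")

```text
time: 3.4
tool_pos: [0.5284, -0.1674, 0.0105]
ee_rot: [3.139, -0.0, 0.078]
wrist_force: [0.2, -5.2, -1.6]
width: 0.0227
```

servo_tool(series="1 -0.5 0.1 0 0; 1 -1 0.1 0 0; 1 -1.5 0.1 0 0; 1 -2 0.1 0 0; 1 -2.5 0.1 0 0; 1 -2.9 0.1 0 0; 1 -3.2 0.1 0 0; 1 -3.3 0.1 0 0; 1 -3.3 0.1 0 0; 1 -3.3 0.1 0 0")

```text
time: 4.23
tool_pos: [0.4985, -0.1698, 0.0106]
ee_rot: [3.14, -0.008, 0.078]
wrist_force: [10.5, -4.2, -9.4]
width: 0.0228
```

servo_tool(series="1 0.3 0 0 0; -0.3 0.3 0 0 0; -1 0.3 0 0 0; -1 0.3 0 0 0; -1 0.3 0 0 0; -1 0.3 0 0 0; -1 0.3 0 -2 0; -1 0.3 0 -6 0; -1 0 2 -10 -0.1; -1 -0.5 5 -14 -0.22; -1 -1 8 -18 -0.34; -1 -1.5 11 -20 -0.46; -1 -2 14 -21 -0.58; -1 -2.5 17 -21 -0.7; -1 -3 20 -21 -0.82; -1 -3.6 22 -21 -0.94; -1 -3.6 22.8 -21 -1.06; -1 -3.6 22.8 -21 -1.18; -1 -3.6 22.8 -21 -1.30; -1 -3.6 22.8 -21 -1.42")

```text
time: 5.9
tool_pos: [0.4773, -0.3997, 0.2201]
ee_rot: [-3.141, -0.001, 1.504]
wrist_force: [-0.5, 0.2, -0.7]
width: 0.0939
```

servo_tool(series="-1 0 0 0 -0.07; -1 0 0 0 -0.07; -1 0 0 0 -0.07; -1 0 0 0 -0.07; -1 0 0 0 -0.07")

```text
time: 6.32
tool_pos: [0.4776, -0.3995, 0.2205]
ee_rot: [-3.142, -0.0, 1.568]
wrist_force: [0.3, 0.2, -0.1]
width: 0.094
```

```bash
cat > jar.py <<'E'
from h import *
import sys
n=sys.argv[1]
o=robot.get_obs();p,d=snapshot('wrist');np.savez(n+'.npz',p=p,d=d,tp=o['tool_pos'],er=o['ee_rot'])
K,W=cam('wrist',o);P=cloud(K,W,d);hsv=cv2.cvtColor(p,cv2.COLOR_RGB2HSV);H,S,V=[hsv[...,i].astype(int) for i in range(3)]
c0=np.array([.532,-.386]);near=(d>0)&(np.hypot(P[...,0]-c0[0],P[...,1]-c0[1])<.047)
m=near&(P[...,2]>.089)&(P[...,2]<.1);q=P[m];c,r=cv2.minEnclosingCircle(q[:,:2].astype(np.float32));print('cap',len(q),q.mean(0).round(4),c,r)
k=m&(H>5)&(H<22)&(S>150);q=P[k];xy=q[:,:2]-q[:,:2].mean(0);w=np.linalg.svd(xy,full_matrices=False)[2][0];print('mark',q.mean(0).round(4),'axis',np.arctan2(w[1],w[0])%np.pi,'from centre',np.arctan2(*(q.mean(0)[:2]-P[m].mean(0)[:2])[::-1]))
for lo,hi in((.004,.058),(.056,.066),(.02,.066)):
    m=near&(P[...,2]>lo)&(P[...,2]<hi);q=P[m];print(lo,hi,len(q),cv2.minAreaRect(q[:,:2].astype(np.float32)))
v,u=np.nonzero(near);print('bbox',u.min(),u.max(),v.min(),v.max())
r0,c0=max(0,v.min()-10),max(0,u.min()-10);save(n,p,(r0,v.max()+10,c0,u.max()+10),5);print('crop origin',r0,c0)
E
python3 jar.py w2; python3 -c "
from h import *
z=np.load('w2.npz');print(z['tp'],z['er'])"
```

```text
cap 2516 [ 0.5306 -0.3867  0.0934] (0.5312278270721436, -0.3877834677696228) 0.029365401715040207
mark [ 0.5483 -0.3832  0.0941] axis 0.23986214437697084 from centre 0.19396556106593696
0.004 0.058 421 ((0.5307267904281616, -0.3872300088405609), (0.05697609856724739, 0.05669340491294861), 67.41439819335938)
0.056 0.066 258 ((0.5244894027709961, -0.3747250437736511), (0.0714968889951706, 0.041789546608924866), 27.21253776550293)
0.02 0.066 578 ((0.5307267904281616, -0.3872300088405609), (0.05697609856724739, 0.05669340491294861), 67.41439819335938)
bbox 324 639 131 399
crop origin 121 314
[ 0.47757441 -0.39953823  0.22047988] [-3.14152780e+00 -1.05785339e-04  1.56789085e+00]
```

View pics/w2.png

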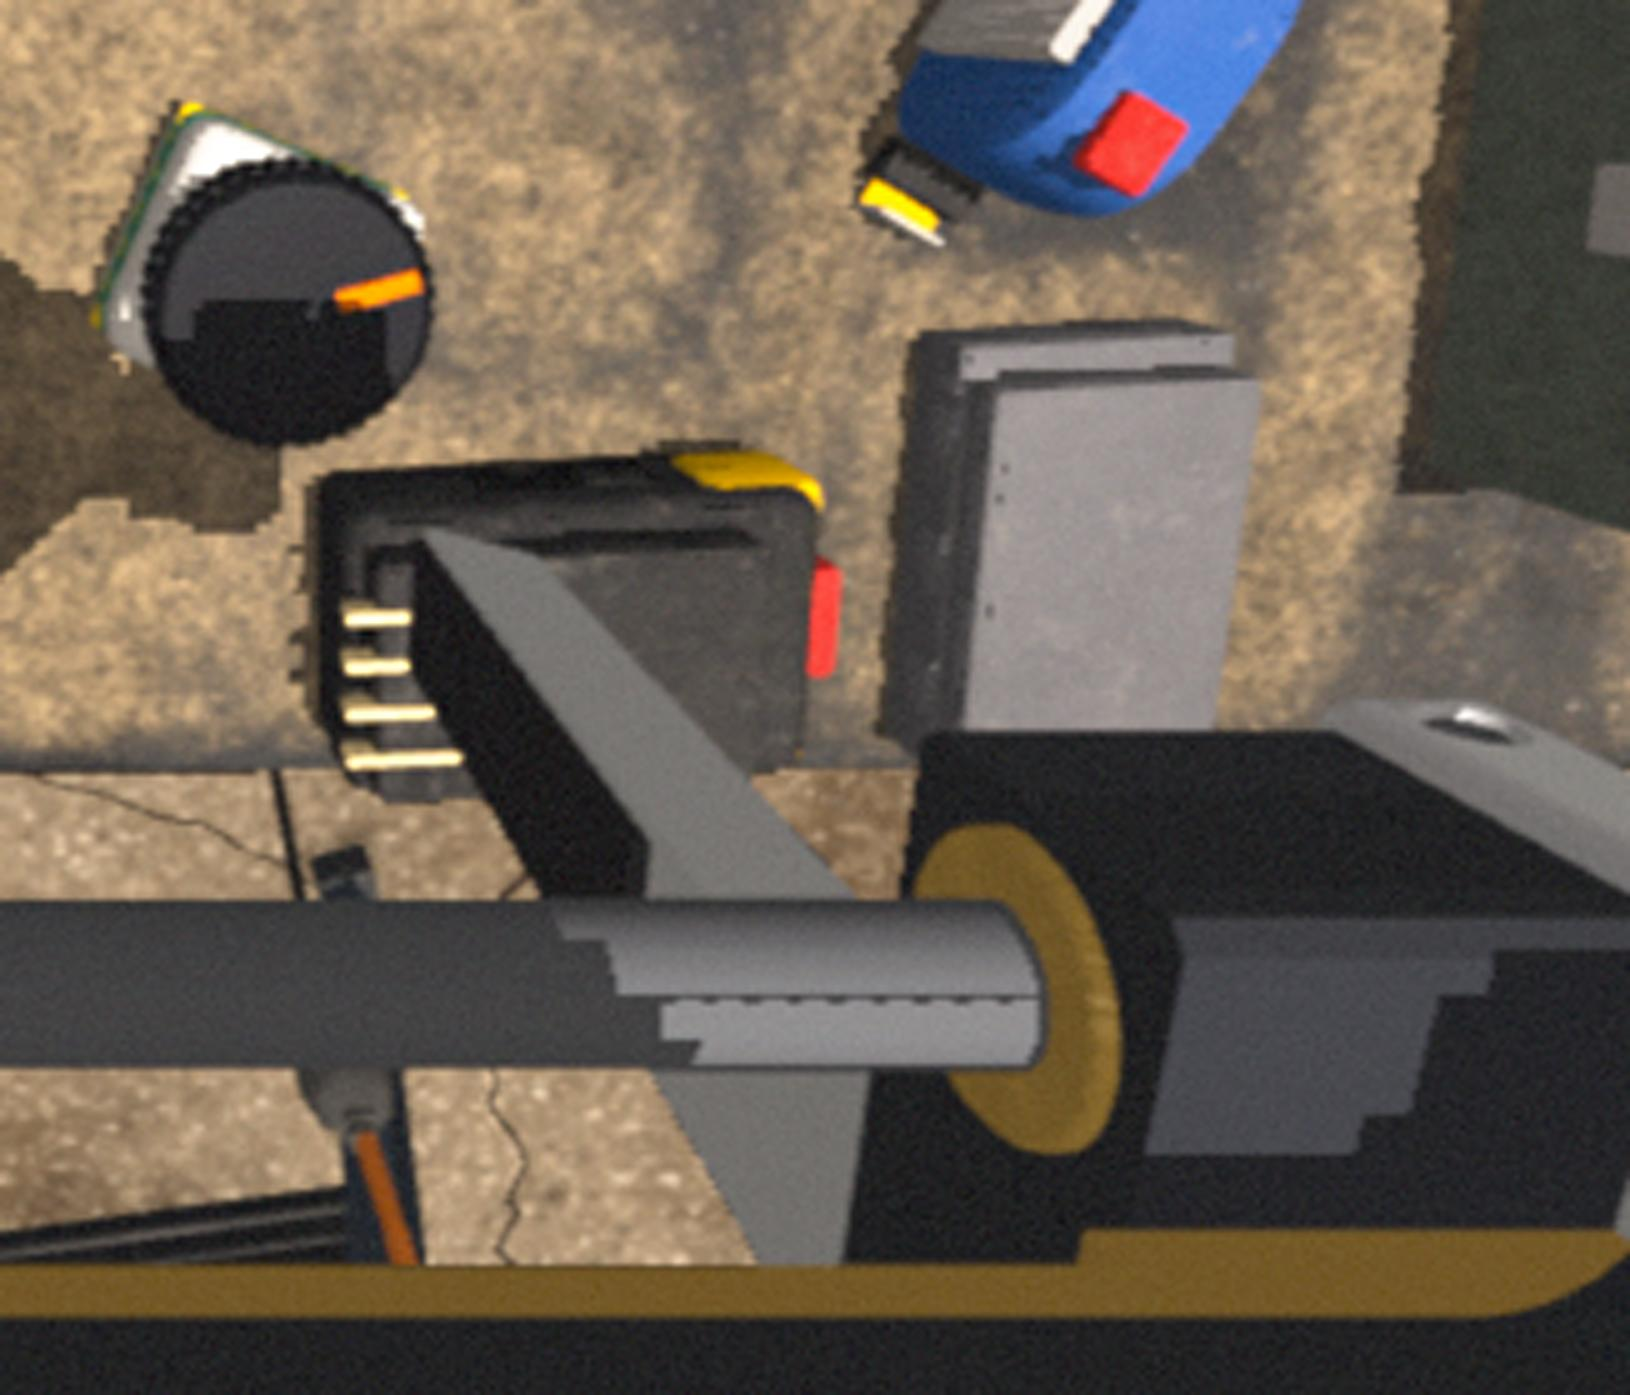

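Both views put the jar at yaw -0.394 (modulo 90°), centred at (0.531, -0.3865) with a 57 mm square outline. The mark reads cap minus jar as about 0.59, a little over the stated range. I'll grip the cap with TCP z at 0.066.

servo_tool(series="-1 0.6 2.5 1 0; -1 1.3 5.4 3 0; -1 1.3 5.4 6 0; -1 1.3 5.4 9 0; -1 1.3 5.4 12 0; -1 1.3 5.4 14 0; -1 1.3 5.4 15.2 0; -1 1.3 5.4 15.5 0; -1 1.3 5.4 15.5 0; 0.5 1.3 5.4 15.5 0; 1 1.3 5.4 15.5 0; 1 1.3 5.4 15.5 0; 1 1.3 5.4 15.5 0; 1 1.3 5.4 15.5 0; 1 1.3 5.4 15.5 0; 1 1.3 5.4 15.5 0; 1 1.3 5.4 15.5 0; 1 1.3 5.4 15.5 0; 1 1.3 5.4 15.5 0")

```text
time: 7.95
tool_pos: [0.5315, -0.387, 0.0661]
ee_rot: [3.142, 0.001, 1.569]
wrist_force: [-2.1, 0.5, 4.2]
width: 0.0579
```

Run:
```python
from h import *
o=robot.get_obs();print(o['tool_pos'],o['ee_rot'],o['wrist_force'],o['width'])
rel(.629,-.159,.20,.474)
```

```text
[ 0.53151289 -0.38701947  0.06607221] [3.14156749e+00 6.06490462e-04 1.56865223e+00] [-2.06994924  0.49103225  4.19520698] 0.05788296624645456
rel [ 22.81   9.7  -13.41] turn 1.095 dist 28.2
```

servo_tool(series="1 0 0 -1 0; 1 0 0 -3 0; 1 0 0 -5.5 0; 1 0 0 -8 0; 1 0.5 0.2 -9.5 0.02; 1 2 0.8 -10 0.08; 1 4 1.6 -10 0.18; 1 6 2.4 -10 0.28; 1 8 3.2 -10 0.38; 1 10 4 -10 0.48; 1 12 4.8 -10 0.58; 1 14 5.5 -10 0.68; 1 16 6.3 -10 0.78; 1 18 7 -10 0.88; 1 20 7.8 -10 0.98; 1 21.5 8.4 -10 1.05; 1 22.5 8.8 -10 1.09; 1 22.75 8.9 -10 1.095; 1 22.75 8.9 -10 1.095; 1 22.75 8.9 -10 1.095")

```text
time: 9.62
tool_pos: [0.6206, -0.1598, 0.1644]
ee_rot: [-3.141, 0.002, 0.475]
wrist_force: [-0.2, -0.8, -5.2]
width: 0.0582
```

Run:
```python
from h import *
o=robot.get_obs();print(o['tool_pos'],o['ee_rot'],o['wrist_force'],o['width'])
p,d=snapshot('wrist');s,_=snapshot('scene')
im=np.zeros((600,800,3),np.uint8);im[:300,:480]=cv2.resize(p,(480,300));im[300:,:480]=cv2.resize(s[170:270,280:440],(480,300),interpolation=2)
save('carry',im)
```

```text
[ 0.62055751 -0.15978988  0.16441448] [-3.14072972e+00  1.74230438e-03  4.74618395e-01] [-0.24407224 -0.75312997 -5.1725921 ] 0.0581951631643468
```

View pics/carry.png

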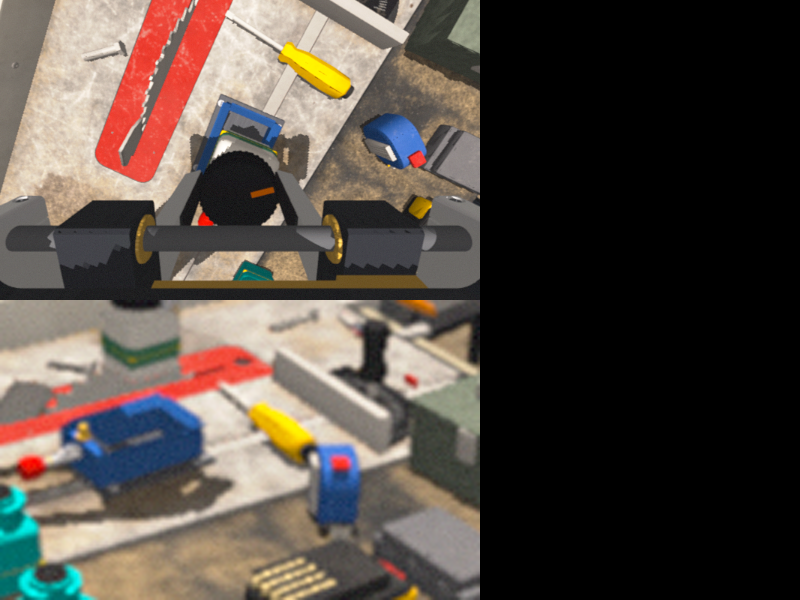

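The jar hangs from the cap above the open pocket, and the knob is still out. I'll check jar-to-holder alignment in an enlarged crop before lowering.

Run:
```python
from h import *
o=robot.get_obs();p,d=snapshot('wrist');K,W=cam('wrist',o);P=cloud(K,W,d)
save('al',p,(115,245,225,385),5)
q=P[(d>0)&(np.hypot(P[...,0]-.6206,P[...,1]+.1598)<.047)&(P[...,2]>.125)&(P[...,2]<.162)]
# jar points in holder axes
c,s=np.cos(.078),np.sin(.078);e=q[:,:2]-[.629,-.159];h=np.c_[e@[c,s],e@[-s,c],q[:,2]]
print(len(h),np.percentile(h,[1,50,99],axis=0).round(4),cv2.minAreaRect(q[:,:2].astype(np.float32)))
f=h[(h[:,2]>.13)&(h[:,2]<.152)]
if len(f):
  g=f[(f[:,0]>np.percentile(f[:,0],60))];print(len(f),len(g),np.polyfit(g[:,1],g[:,0],1))
  t=np.linspace(-.03,.03,13)
  print([(round(a,3),h[(abs(h[:,1]-a)<.0025)][:,0].max().round(4)) for a in t if (abs(h[:,1]-a)<.0025).any()])
  print([(round(a,3),h[(abs(h[:,0]-a)<.0025)][:,1].min().round(4),h[(abs(h[:,0]-a)<.0025)][:,1].max().round(4)) for a in np.arange(-.02,.024,.004) if (abs(h[:,0]-a)<.0025).any()])
b=P[(d>0)&(P[...,2]>.036)&(P[...,2]<.05)&(abs(P[...,0]-.66)<.012)&(abs(P[...,1]+.157)<.06)];hs=cv2.cvtColor(p,cv2.COLOR_RGB2HSV)
k=(d>0)&(P[...,2]>.036)&(P[...,2]<.048)&(hs[...,0]>100)&(hs[...,0]<125)&(hs[...,1]>120)
b=P[k];e=b[:,:2]-[.629,-.159];b=np.c_[e@[c,s],e@[-s,c]];print('holder blue in holder frame',len(b))
for x0 in np.arange(0,.05,.01):
  g=b[(b[:,0]>x0)&(b[:,0]<x0+.01)&(abs(b[:,1])<.055)]
  if len(g):print(x0.round(2),g[:,1].min().round(4),g[:,1].max().round(4))
print('back',b[(abs(b[:,1])<.02)&(b[:,0]<.06)][:,0].min() if ((abs(b[:,1])<.02)&(b[:,0]<.06)).any() else None)
```

```text
1866 [[-0.0071 -0.0264  0.1254]
 [ 0.0168  0.0089  0.1542]
 [ 0.0189  0.0286  0.1599]] ((0.627700924873352, -0.15915055572986603), (0.04065963253378868, 0.05796312913298607), 4.615433216094971)
649 260 [-0.00024033  0.01837906]
[(np.float64(-0.03), np.float64(0.0178)), (np.float64(-0.025), np.float64(0.0189)), (np.float64(-0.02), np.float64(0.0191)), (np.float64(-0.015), np.float64(0.019)), (np.float64(-0.01), np.float64(0.0189)), (np.float64(-0.005), np.float64(0.019)), (np.float64(0.0), np.float64(0.019)), (np.float64(0.005), np.float64(0.0189)), (np.float64(0.01), np.float64(0.0189)), (np.float64(0.015), np.float64(0.0189)), (np.float64(0.02), np.float64(0.0189)), (np.float64(0.025), np.float64(0.019)), (np.float64(0.03), np.float64(0.0181))]
[(np.float64(-0.02), np.float64(0.0287), np.float64(0.0287)), (np.float64(-0.016), np.float64(0.0281), np.float64(0.0289)), (np.float64(-0.012), np.float64(0.0279), np.float64(0.0287)), (np.float64(-0.008), np.float64(0.0269), np.float64(0.0289)), (np.float64(-0.004), np.float64(0.026), np.float64(0.0288)), (np.float64(0.0), np.float64(0.0244), np.float64(0.0288)), (np.float64(0.004), np.float64(-0.0255), np.float64(0.0288)), (np.float64(0.008), np.float64(-0.0263), np.float64(0.029)), (np.float64(0.012), np.float64(-0.0278), np.float64(0.0288)), (np.float64(0.016), np.float64(-0.029), np.float64(0.0288)), (np.float64(0.02), np.float64(-0.0286), np.float64(0.0286))]
holder blue in holder frame 2226
0.0 -0.0397 0.0415
0.01 -0.0403 0.0415
0.02 -0.04 0.0415
0.03 -0.0399 0.0411
0.04 -0.0274 0.0298
back 0.030214141876991583
```

View pics/al.png

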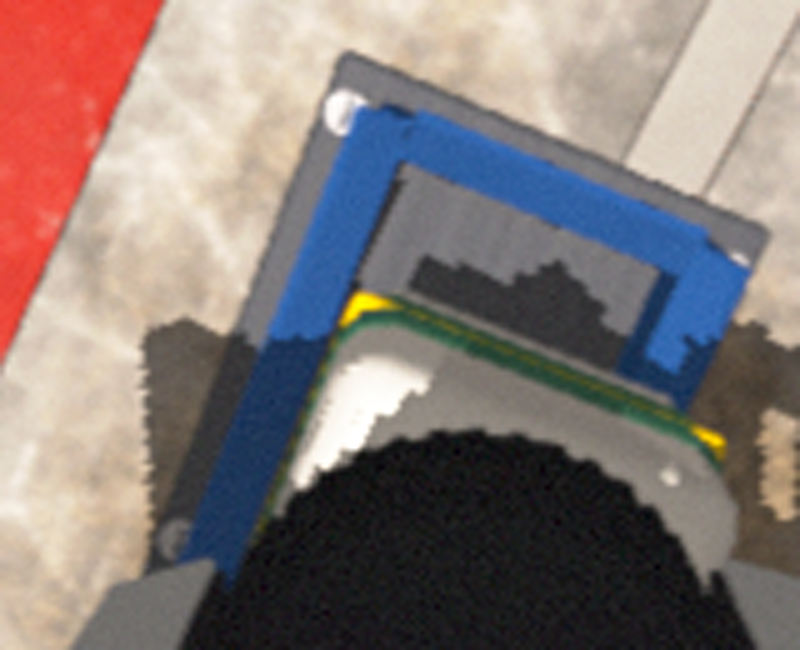

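The jar is square to the holder: its front edge slope is about 0, it is centred within 0.6 mm in y, and it sits at x ≈ -9 mm. I'll lower it.

servo_tool(series="1 0 0 1 0; 1 0 0 2.5 0; 1 0 0 4 0; 1 0 0 5.2 0; 1 0 0 6 0; 1 0 0 6.6 0; 1 0 0 7.2 0; 1 0 0 7.8 0; 1 0 0 8.3 0; 1 0 0 8.7 0; 1 0 0 9 0; 1 0 0 9.15 0; 1 0 0 9.15 0; 1 0 0 9.15 0")

```text
time: 10.93
tool_pos: [0.6212, -0.1595, 0.0742]
ee_rot: [3.141, -0.0, 0.474]
wrist_force: [-0.5, -0.3, -4.1]
width: 0.0579
```

servo_tool(series="1 0 0 0.1 0; 1 0 0 0.2 0; 1 0 0 0.3 0; 1 0 0 0.3 0; 1 0 0 0.3 0")

```text
time: 11.35
tool_pos: [0.6216, -0.1596, 0.0722]
ee_rot: [3.14, -0.001, 0.474]
wrist_force: [-0.9, 0.4, 0.6]
width: 0.0579
```

servo_tool(series="0.3 0 0 0 0; -1 0 0 0 0; -1 0 0 0 0; -1 0 0 0 0; -1 0 0 0 0; -1 0 0 -1.5 0; -1 0 0 -4 0; -1 -1 -0.4 -5.8 0.05; -1 -4 -1.6 -6 0.15; -1 -7 -2.9 -6 0.26; -1 -10 -4.2 -6 0.35; -1 -11.4 -4.7 -6 0.396; -1 -11.4 -4.7 -5 0.396; -1 -11.4 -4.7 -2.5 0.396; -1 -11.4 -4.7 0.5 0.396; -1 -11.4 -4.7 3.5 0.396; -1 -11.4 -4.7 5.5 0.396; -1 -11.4 -4.7 6.2 0.396; -1 -11.4 -4.7 6.2 0.396; -1 -11.4 -4.7 6.2 0.396")

```text
time: 13.02
tool_pos: [0.499, -0.1698, 0.0092]
ee_rot: [3.141, -0.0, 0.078]
wrist_force: [0.5, -0.0, 0.9]
width: 0.0941
```

servo_tool(series="0.5 0 0 0 0; 1 0 0 0 0; 1 0 0 0 0; 1 0 0 0 0; 1 0 0 0 0; 1 0 0 0 0; 1 0 0 0 0; 1 0 0 0 0; 1 0 0 0 0; 1 0 0 0 0; 1 0 0 0 0; 1 0 0 0 0; 1 0 0 0 0; 1 0 0 0 0; 1 0 0 0 0; 1 0 0 0 0")

```text
time: 14.35
tool_pos: [0.4982, -0.1699, 0.0089]
ee_rot: [3.141, 0.0, 0.078]
wrist_force: [0.2, -0.9, -0.4]
width: 0.0228
```

servo_tool(series="1 0.4 0 0 0; 1 0.8 0 0 0; 1 1.2 0 0 0; 1 1.6 0 0 0; 1 2 0 0 0; 1 2.4 0 0 0; 1 2.7 0 0 0; 1 3 0 0 0; 1 3.2 0 0 0; 1 3.3 0 0 0; 1 3.3 0 0 0; 1 3.3 0 0 0")

```text
time: 15.35
tool_pos: [0.5281, -0.1675, 0.0088]
ee_rot: [-3.141, 0.008, 0.078]
wrist_force: [-9.9, -3.1, 6.0]
width: 0.0222
```

servo_tool(series="1 -0.3 0 0 0; 0 -0.3 0 0 0; -1 -0.3 0 0 0; -1 -0.3 0 0 0; -1 -0.3 0 0 0; -1 -0.3 0 0 0; -1 -0.3 0 -2 0; -1 -0.3 0 -6 0; -1 -0.3 0 -10 0; -1 0 0 -14 0; -1 1 -0.2 -18 0; -1 2 -0.5 -21 0; -1 3 -0.6 -21 0; -1 3 -0.6 -21 0; -1 3 -0.6 -21 0; -1 3 -0.6 -21 0")

```text
time: 16.68
tool_pos: [0.5593, -0.1584, 0.2162]
ee_rot: [-3.14, 0.005, 0.078]
wrist_force: [-0.2, -0.2, 0.2]
width: 0.0938
```

```bash
cat > chk.py <<'E'
from h import *
import sys
o=robot.get_obs();p,d=snapshot('wrist');K,W=cam('wrist',o);P=cloud(K,W,d);print(o['tool_pos'],o['ee_rot'])
hsv=cv2.cvtColor(p,cv2.COLOR_RGB2HSV);H,S,V=[hsv[...,i].astype(int) for i in range(3)]
c,s=np.cos(.078),np.sin(.078);M=np.array([[c,s],[-s,c]])
h=np.concatenate([(P[...,:2]-[.629,-.159])@M.T,P[...,2:]],-1)
near=(d>0)&(np.hypot(h[...,0],h[...,1])<.05)
def st(m,n):
    q=h[m]
    if len(q):print(n,len(q),np.percentile(q,[1,50,99],axis=0).round(4).tolist(),'mean',q.mean(0).round(4))
    return q
q=st(near&(h[...,2]>.093)&(h[...,2]<.107),'captop');print('world',q[:,:2].mean(0)@M+[.629,-.159])
k=near&(h[...,2]>.093)&(h[...,2]<.107)&(H>5)&(H<22)&(S>150);w=h[k][:,:2].mean(0)-q[:,:2].mean(0);print('cap yaw in holder',np.arctan2(w[1],w[0]))
q=st(near&(h[...,2]>.055)&(h[...,2]<.07),'shoulder');print(cv2.minAreaRect(q[:,:2].astype(np.float32)))
st((d>0)&((H<8)|(H>172))&(S>150)&(h[...,0]<-.07)&(h[...,0]>-.16)&(abs(h[...,1])<.03)&(h[...,2]>.02),'knob')
v,u=np.nonzero(near);print(u.min(),u.max(),v.min(),v.max())
save(sys.argv[1],p,(0,250,120,520),2)
E
python3 chk.py seated
```

```text
[ 0.55926295 -0.15840204  0.21620525] [-3.1395909   0.004655    0.07787949]
captop 3123 [[-0.0265, -0.0258, 0.0949], [0.0009, 0.0009, 0.0997], [0.0269, 0.0275, 0.1015]] mean [0.0005 0.0008 0.0994]
world [ 0.62941994 -0.15811908]
cap yaw in holder -0.9445260423528297
shoulder 213 [[-0.028, -0.0271, 0.06], [0.0191, 0.0204, 0.0644], [0.027, 0.0288, 0.0669]] mean [0.0025 0.0042 0.0639]
((-0.0004985220730304718, 0.0007208026945590973), (0.055119261145591736, 0.05619993805885315), 0.14064617455005646)
knob 353 [[-0.1125, -0.0107, 0.0292], [-0.1009, 0.0004, 0.0378], [-0.0901, 0.0122, 0.0412]] mean [-0.1011  0.0008  0.0371]
221 484 78 399
```

View pics/seated.png

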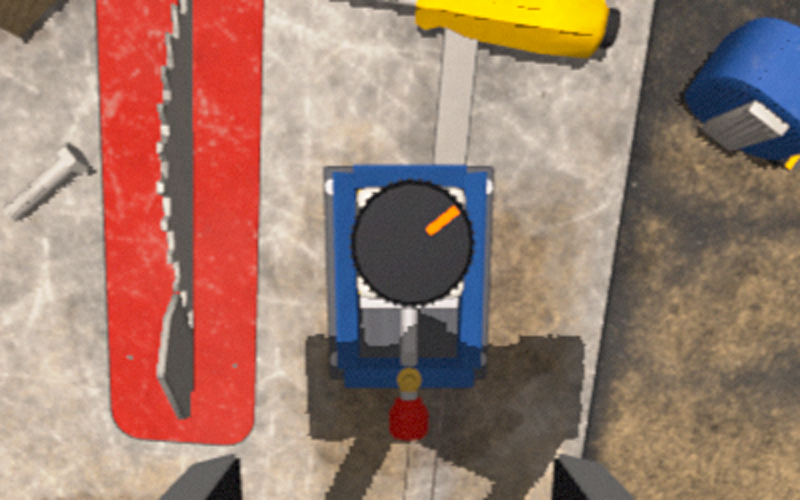

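The jar is seated and clamped. The cap top is at z=0.0994, the jar is centred within about 1 mm, and the knob is at -0.101, which is home. Next I'll grip the cap with TCP z at 0.0725.

servo_tool(series="-1 3.5 0.3 0 0; -1 6.5 0.5 1 0; -1 7 0.5 4 0; -1 7 0.5 7 0; -1 7 0.5 10 0; -1 7 0.5 12.5 0; -1 7 0.5 14 0; -1 7 0.5 14.3 0; -1 7 0.5 14.3 0; 0.5 7 0.5 14.3 0; 1 7 0.5 14.3 0; 1 7 0.5 14.3 0; 1 7 0.5 14.3 0; 1 7 0.5 14.3 0; 1 7 0.5 14.3 0; 1 7 0.5 14.3 0; 1 7 0.5 14.3 0; 1 7 0.5 14.3 0; 1 7 0.5 14.3 0")

```text
time: 18.32
tool_pos: [0.6312, -0.1592, 0.0769]
ee_rot: [3.14, -0.001, 0.077]
wrist_force: [-0.3, -3.2, 3.3]
width: 0.058
```

```bash
cat > s.py <<'E'
from h import *
o=robot.get_obs()
for k in('time','tool_pos','ee_rot','wrist_force','wrist_torque','width'):print(k,np.round(o[k],4))
E
python3 s.py
```

```text
time 18.3167
tool_pos [ 0.6312 -0.1592  0.0769]
ee_rot [ 3.1398e+00 -1.5000e-03  7.7400e-02]
wrist_force [-0.2828 -3.2449  3.2596]
wrist_torque [-0.6132 -0.0208 -0.015 ]
width 0.058
```

servo_tool(series="-1 0 0 0 0; -1 -0.18 0 0 0; -1 -0.18 0 0.2 0; -1 -0.18 0 0.4 0; -1 -0.18 0.03 0.4 0; -1 -0.18 0.03 0.4 0; 1 -0.18 0.03 0.4 0; 1 -0.18 0.03 0.4 0; 1 -0.18 0.03 0.4 0; 1 -0.18 0.03 0.4 0; 1 -0.18 0.03 0.4 0; 1 -0.18 0.03 0.4 0; 1 -0.18 0.03 0.4 0; 1 -0.18 0.03 0.4 0; 1 -0.18 0.03 0.4 0; 1 -0.18 0.03 0.4 0")

```text
time: 19.65
tool_pos: [0.6291, -0.1594, 0.0722]
ee_rot: [3.14, -0.0, 0.077]
wrist_force: [0.1, -2.0, 0.4]
width: 0.0584
```

```bash
python3 s.py
```

```text
time 19.65
tool_pos [ 0.6291 -0.1594  0.0722]
ee_rot [ 3.1405e+00 -4.0000e-04  7.7500e-02]
wrist_force [ 0.0893 -2.0128  0.3615]
wrist_torque [-0.4308 -0.0178 -0.0171]
width 0.0584
```

Centred grip. First part of the turn: 1.2 rad anticlockwise with a 2.4 mm rise.

servo_tool(series="1 0 0 -0.02 -0.1; 1 0 0 -0.04 -0.2; 1 0 0 -0.06 -0.3; 1 0 0 -0.08 -0.4; 1 0 0 -0.1 -0.5; 1 0 0 -0.12 -0.6; 1 0 0 -0.14 -0.7; 1 0 0 -0.16 -0.8; 1 0 0 -0.18 -0.9; 1 0 0 -0.2 -1; 1 0 0 -0.22 -1.1; 1 0 0 -0.24 -1.2; 1 0 0 -0.24 -1.2; 1 0 0 -0.24 -1.2")

```text
time: 20.82
tool_pos: [0.6288, -0.158, 0.0744]
ee_rot: [-3.141, -0.001, 1.276]
wrist_force: [-0.2, 0.5, 1.4]
width: 0.0585
```

```bash
python3 s.py
python3 - <<'E'
from h import *
s,_=snapshot('scene');w,_=snapshot('wrist')
im=np.zeros((600,560,3),np.uint8);im[:300]=cv2.resize(w[100:300,133:507],(560,300));im[300:]=cv2.resize(s[190:260,270:400],(560,300),interpolation=2)
save('turn',im)
E
```

```text
time 20.8167
tool_pos [ 0.6288 -0.158   0.0744]
ee_rot [-3.1409e+00 -9.0000e-04  1.2758e+00]
wrist_force [-0.2207  0.4976  1.4099]
wrist_torque [0.0775 0.042  0.0689]
width 0.0585
```

View pics/turn.png

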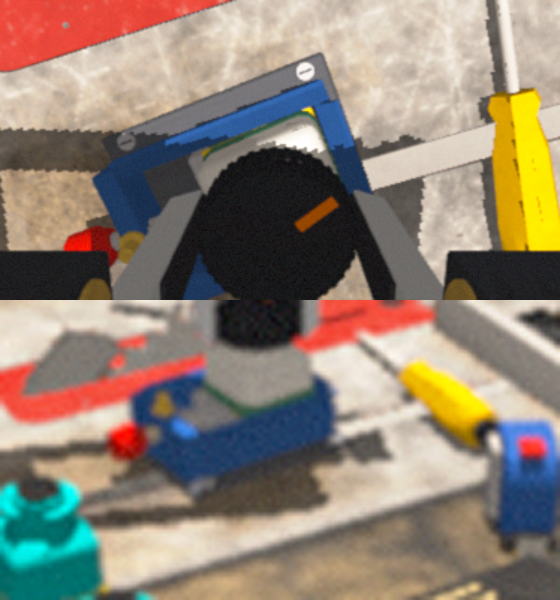

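The mark kept its place in the gripper, so the cap turned by 1.2 rad. The jar stayed square in the holder and the knob stayed home. I'll turn another 0.75 rad.

servo_tool(series="1 0 0 -0.02 -0.1; 1 0 0 -0.04 -0.2; 1 0 0 -0.06 -0.3; 1 0 0 -0.08 -0.4; 1 0 0 -0.1 -0.5; 1 0 0 -0.12 -0.6; 1 0 0 -0.14 -0.7; 1 0 0 -0.15 -0.75; 1 0 0 -0.15 -0.75; 1 0 0 -0.15 -0.75")

```text
time: 21.75
tool_pos: [0.6292, -0.1586, 0.0762]
ee_rot: [3.141, 0.0, 2.026]
wrist_force: [-0.0, 0.9, 3.6]
width: 0.0585
```

```bash
python3 s.py
```

```text
time 21.75
tool_pos [ 0.6292 -0.1586  0.0762]
ee_rot [3.1408e+00 3.0000e-04 2.0255e+00]
wrist_force [-0.017   0.871   3.5681]
wrist_torque [ 0.1144 -0.112   0.024 ]
width 0.0585
```

servo_tool(series="1 0 0 -0.1 0; 1 0 0 -0.2 0; 1 0 0 -0.2 0; 1 0 0 -0.2 0")

```text
time: 22.08
tool_pos: [0.6287, -0.1589, 0.0774]
ee_rot: [-3.141, -0.0, 2.027]
wrist_force: [0.6, -0.8, 0.7]
width: 0.0581
```

```bash
python3 s.py
```

```text
time 22.0833
tool_pos [ 0.6287 -0.1589  0.0774]
ee_rot [-3.1408e+00 -3.0000e-04  2.0272e+00]
wrist_force [ 0.6395 -0.8338  0.7019]
wrist_torque [ 0.0089 -0.1449  0.035 ]
width 0.0581
```

servo_tool(series="1 0 0 -0.1 0; 1 0 0 -0.2 0; 1 0 0 -0.2 0; 1 0 0 -0.2 0")

```text
time: 22.42
tool_pos: [0.6289, -0.1588, 0.0799]
ee_rot: [-3.142, 0.0, 2.028]
wrist_force: [-0.2, 0.5, -1.5]
width: 0.0582
```

servo_tool(series="1 0 0 -0.2 0; 1 0 0 -0.4 0; 1 0 0 -0.7 0; 1 0 0 -1 0; 1 0 0 -1.3 0; 1 0 0 -1.6 0; 1 0 0 -1.9 0; 1 0 0 -2.2 0; 1 0 0 -2.5 0; 1 0 0 -2.75 0; 1 0 0 -2.9 0; 1 0 0 -2.9 0; 1 0 0 -2.9 0; 1 0 0 -2.9 0")

```text
time: 23.58
tool_pos: [0.6288, -0.1587, 0.1086]
ee_rot: [-3.141, -0.0, 2.028]
wrist_force: [-0.2, 0.1, -0.4]
width: 0.0581
```

```bash
python3 s.py
python3 - <<'E'
from h import *
o=robot.get_obs();s,_=snapshot('scene');w,d=snapshot('wrist')
im=np.zeros((600,560,3),np.uint8);im[:300]=cv2.resize(w[100:300,133:507],(560,300));im[300:]=cv2.resize(s[165:250,280:400],(560,300),interpolation=2)
save('end',im)
K,W=cam('wrist',o);P=cloud(K,W,d)
m=(d>0)&(np.hypot(P[...,0]-.629,P[...,1]+.159)<.045)
q=P[m&(P[...,2]>.12)&(P[...,2]<.145)];print('cap top',len(q),q.mean(0),np.linalg.svd(q-q.mean(0),full_matrices=False)[2][2])
q=P[m&(P[...,2]>.05)&(P[...,2]<.1)];print('jar',len(q),np.percentile(q[:,2],[5,50,95]))
c,sn=np.cos(.078),np.sin(.078);h=(P[...,:2]-[.629,-.159])@np.array([[c,-sn],[sn,c]]);hs=cv2.cvtColor(w,cv2.COLOR_RGB2HSV).astype(int)
k=(d>0)&((hs[...,0]<8)|(hs[...,0]>172))&(hs[...,1]>150)&(h[...,0]<-.07)&(h[...,0]>-.16)&(abs(h[...,1])<.03)&(P[...,2]>.02)
if k.any():print('knob',k.sum(),np.percentile(h[k],[2,50,98],axis=0))
E
```

```text
time 23.5833
tool_pos [ 0.6288 -0.1587  0.1086]
ee_rot [-3.1413e+00 -2.0000e-04  2.0278e+00]
wrist_force [-0.2166  0.0818 -0.4092]
wrist_torque [-0.0168 -0.1297  0.0103]
width 0.0581
cap top 9917 [ 0.62714142 -0.15380212  0.13523187] [-0.03626098  0.07181498  0.99675862]
jar 1726 [0.05589878 0.06579263 0.08299233]
knob 815 [[-0.11290569 -0.00885366]
 [-0.10180925  0.00304989]
 [-0.0910877   0.01169889]]
```

View pics/end.png

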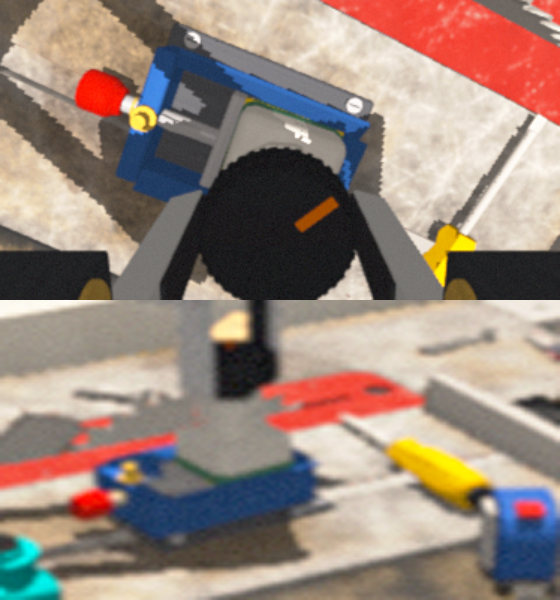

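```bash
python3 -c "
from bench import robot
print(robot.close_job()); o=robot.get_obs(); print(o['time'],o['tool_pos'],o['width'],o['wrist_force'])"
```

```text
the job is handed in; nothing more can be done
None
the job is handed in; nothing more can be done
```

I pulled the knob out, set the capped jar into the pocket and pushed the knob home. I then unscrewed the cap 1.95 rad anticlockwise and lifted it straight up, and handed the job in at about 24 s. No verdict was reported.

Last checks before handing in:
- **Cap:** it is held with the fingers 58 mm apart. From the tool height, its underside is about 20 mm above the rim, and it is centred over the mouth within about 1 mm. The wrist force was only -0.4 N, about the cap's own weight, so it is not touching the jar.
- **Jar and knob:** the jar's shoulder is at 66 mm, which is the seated height. The knob is 102 mm from the pocket's centre, which is home.
- **Other things:** I did not touch any of them, and those in view looked unmoved.

Two checks were off or unclear:
- **Starting thread angle:** I measured about 0.6 rad from the pictures, against the stated 0.24 to 0.44. The cap still came free after 1.95 rad.
- **Cap tilt:** my depth-based fit gave about 0.08 rad, still within the 0.2 limit. It probably includes finger points, and the tool itself was vertical.

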